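# Fit the spacer behind the bottle in the labelling cradle

### The arm

A 6-joint arm with a two-finger parallel gripper is mounted at the origin on a cart in front of the work surface, level with it; the furniture and walls round the work are solid. World frame = base frame: x ahead of the robot, y to its left, z up, the work surface at z = 0. Lengths are in m, angles in rad, forces in N, time in s.
With the tool pointing down it reaches from about 0.275 to 0.725 m from the base axis. Payload 5.6 kg.
Tool frame: the origin (TCP) lies at the very end of the fingers, on their centre line; the grasp point (between the pads) lies 19 mm behind it (bot.pinch_z is the distance from the TCP to the grasp point, in m); x points along the fingers, z is the direction in which the jaws open and shut, and the axes are right-handed (so a half turn about x gives the same grasp; the last joint's range is limited). The gripper opens to 85 mm and grips with 20 to 120 N. Pads are 22 mm wide; open, the fingers measure 114 mm over their backs; the gripper's body (76 mm by 85 mm) begins 54 mm behind the grasp point. The pads swing forward as they close: fully open they stand 13 mm farther back than shut.
Start: joints at [1.616, 0.255, 0.108, 0, -1.424, -0.285], TCP at [0.131, 0.534, 0.231] pointing down, gripper open.
Joint ranges: [-2.95, 2.95], [-1.21, 1.97], [-1.09, 1.5], [-2.87, 1.71], [-2.94, -0.07], [-3.05, 3.05]. Speed limits (rad/s): [2.57, 2.57, 3.14, 3.14, 3.14, 3.14].

### API

Orientations are given as a rotation vector (axis times angle).
In Python, from cell import bot, get_image, camera_model, recognise, regions_of, pinpoint gives the robot as it stands.
- The arm moves only by the tool jog_arm, never from a script. Its argument "deltas" is one flat list of numbers, 5 for each row, row after row: the finger opening in mm, from 0 to 85.4, then the shift along the tool's x, y, z in units of 25 mm (1.0 is 25 mm), then the turn about the tool's x in units of 5 degrees (1.0 is 5 degrees). In form: [fingers, x, y, z, twist, fingers, x, y, z, twist, ...]. A call has exactly 5 rows; each row shifts and turns the commanded pose from where the row before left it, along the tool's axes as they then stand; what a row does not reach is not made up. A row lasts 1/8 s, in which the tool goes at most 62.5 mm and 10.7 degrees, less where a joint would pass 70% of its speed; a pose out of reach is approached as far as the arm can. A call is refused whole if a number of a shift passes 1 or a number of a turn 1, either way. A call with a gripper value outside its range is refused whole. The fingers move at their own pace and stop on an object; "newtons" is the grip in N (left out, the last holds). Time passes only in rows, so rows that do not move let the fingers close, or fill a call up. It gives the time, the measured TCP pose, the force and the opening at its end, in the units of the state.
- bot.sense(): the state, without advancing time (a new reading comes with each control period).
- get_image(name): name is "side" or "top" or "wrist"; returns (picture, depth): 384x512x3 uint8, blue, green, red; 384x512 float32, m along the optical axis (not along the pixel's ray), 0 where there is no reading.
- camera_model(name): a dict with "fovy" (degrees; the focal length in pixels is half the picture's height over the tangent of half this angle, whatever the lens; pixels are square), "cx", "cy" (the principal point, pixels), "cam_to_world" (4x4, takes a point from camera to world coordinates); the wrist camera has in their place "T_tool_cam" (4x4, takes a point from camera to tool coordinates, whose origin is the TCP and whose axes are the tool frame's). Camera axes: x right, y down, z forward; pixel columns grow to the right and rows downward; lengths in m; the calibration is good to about 2 mm. A picture is of the moment at which its call begins: read the wrist's pose just before it. camera_model takes no time and is no camera call.
- bot.hand_in(): hands the job in, once; it reports no verdict.
Trained networks look in the newest picture that a camera, given by its name, has taken for a name from the list of things; names that differ only in an ending like _2 or _b are one class to them, and where a whole thing is asked for, a point or a joint stands for the part that bears it (a point fixed in the world has none). Each returns a list of dicts, best first, with "p" (0 to 1); they miss things now and then, are a little off and sometimes report something else, mostly with a low value. They report only what shows in the picture. A call takes as long as a camera call. They do not tell look-alikes from the thing itself.
- recognise(target, camera): "location" ([x, y, z] in m, in world coordinates, good to about 4 mm: the middle of the surface that is visible of it).
- regions_of(target, camera): "pixels" (384x512 bool, what is visible of it).
- pinpoint(target, camera): "location" ([x, y, z] in m, in world coordinates, good to about 4 mm: a listed point, or the origin of a listed thing).
The state is a dict: "t": time; "joint_pos": joint angles; "joint_velocities": joint speeds; "tau": joint torques, N m; "eef_pos": TCP position; "eef_rot": TCP orientation; "force": force on the tool from outside, world axes, zero at the start; "moment": the same for the moment, N m; "width": finger opening in m.
Only numpy, scipy, OpenCV 4.12 (cv2) and the standard library are available. Lean on these libraries where they do the work, as an engineer would, in place of code of your own. Each camera call takes 0.05 s, during which the arm holds its last target.

### The job

A wine bottle lies in the labelling cradle on the desk, with an open gap between its base and the metal end stop. Of the three blue spacer blocks, find the one that fills this gap snugly (the thickest that still slides in) and stand it in the gap from above: upright, its broad faces towards bottle and stop, fully down on the cradle's base plate and centred behind the bottle. Then let go; the other two spacers stay clear of the gap.

Things in the scene. Friction and masses are not known exactly. Their poses are not given: they have to be found in the camera images.
- gap (a point): Gap of the fixed white cradle, open above and at both sides (x): middle of the gap, on top of the base plate (12 mm above the desk), under the bottle's axis. y runs from the dark lying bottle's base (at -18.5 mm) to the aluminium stop's face (+18.5 mm): 37 mm wide. z up. Bottle 83 mm thick, top 88 mm above this point; stop 100 mm wide, 78 mm high, its top 20 mm leaning away. Nothing of it moves.
- spacer_thin_grip (a point): Thinnest of three loose blue spacer blocks with black handles: block 56 mm wide (x), 18 mm thick (y), 70 mm tall, lowest 12 mm tapered in thickness; handle on top 22 mm (x) by 14 mm (y), from 70 to 135 mm above the underside. Starts upright on the desk, 0.1-0.2 kg. Point: middle of the handle, on the centre line, 110 mm above the underside; z up. It would rattle in the gap.
- spacer_medium_grip (a point): Middle of three loose blue spacer blocks with black handles: block 56 mm wide (x), 32 mm thick (y), 70 mm tall, lowest 12 mm tapered in thickness; handle on top 22 mm (x) by 14 mm (y), from 70 to 135 mm above the underside. Starts upright on the desk, 0.1-0.2 kg. Point: middle of the handle, on the centre line, 110 mm above the underside; z up. It fits the 37 mm gap with 5 mm to spare.
- spacer_thick_grip (a point): Thickest of three loose blue spacer blocks with black handles: block 56 mm wide (x), 46 mm thick (y), 70 mm tall, lowest 12 mm tapered in thickness; handle on top 22 mm (x) by 14 mm (y), from 70 to 135 mm above the underside. Starts upright on the desk, 0.1-0.2 kg. Point: middle of the handle, on the centre line, 110 mm above the underside; z up. It is too thick for the gap.
Things that resemble listed ones, but are neither listed nor needed, are in the scene too. What is shaped like the part that bears spacer_medium_grip but orange is not meant. What is shaped like the part that bears spacer_thick_grip but orange is not meant.

How it is judged:
At the end, for the whole second after the job is handed in: The 32 mm spacer stands in the gap on the base plate (handle middle 100-116 mm above it), within 16 mm of the gap's middle sideways and 15 mm along the bottle, within 10 degrees of upright and 11 of square; the other two spacers are over 60 mm from the gap's middle (z of spacer_medium_grip in the frame of gap between 0.1 and 0.116 m and x of spacer_medium_grip in the frame of gap between -0.016 and 0.016 m and y of spacer_medium_grip in the frame of gap between -0.015 and 0.015 m and angle between spacer_medium_grip's own z axis and vertical below 0.175 rad and angle between the y axis of spacer_medium_grip and the y axis of gap, either way round below 0.2 rad and horizontal distance between each of spacer_thin_grip, spacer_thick_grip and gap above 0.06 m); the robot touches nothing.
It also fails if it takes over 38 s, if anything falls off the work surface, if the arm or the gripper's body presses on something with over 40 N, if the wrist force passes 120 N, or if a joint passes its speed limit or range.

## Working session

There is one attempt and no reset: what is moved stays moved. The work goes in short steps, Python scripts to look and compute and a tool call to move; the robot and the scene stay as the last step left them, time stands still between calls to the robot, and variables do not carry over. Pictures are saved under pics/ and viewed, and the job is handed in when it is done.

Besides the shell and the picture viewer there is one more tool, called after "Call:" by a JSON object that holds its "method" and its "body", one argument or row to a line. jog_arm: Moves the arm, as the interface text tells. Its arguments: {"type":"object","properties":{"deltas":{"type":"array","items":{"type":"number"}},"newtons":{"type":"number"}},"required":["deltas"]}

```bash
mkdir -p pics; ls; python3 - <<'E'
from cell import bot,get_image,camera_model
import cv2,numpy as np,pickle
s=bot.sense();print(s)
for n in("side","top","wrist"):
    im,d=get_image(n);cv2.imwrite(f"pics/{n}0.png",im);np.savez(f"pics/{n}0.npz",im=im,d=d)
    print(n,camera_model(n))
E
```

```text
pics
{'t': 0.0, 'joint_pos': array([ 1.61561327e+00,  2.55735139e-01,  1.07014623e-01, -5.10631137e-04,
       -1.42387955e+00, -2.84606759e-01]), 'joint_velocities': array([-0.00022287, -0.00142134,  0.00125761,  0.00108303, -0.00161714,
       -0.00095641]), 'tau': array([ 1.66032978e-04, -3.86629486e+01,  2.37934273e+01,  5.36538541e+00,
       -6.10541450e-03,  4.04266103e-06]), 'eef_pos': array([0.13043253, 0.53380514, 0.23040055]), 'eef_rot': array([ 1.38213016,  1.0848098 , -1.38469763]), 'force': array([-0.379602  , -0.51989051,  0.33118156]), 'moment': array([-0.00414522,  0.03646313,  0.00841647]), 'width': 0.0850980022438529}
side {'fovy': 52.080807406914396, 'cx': 259.597025158437, 'cy': 191.61152081809666, 'cam_to_world': array([[ 0.99993917,  0.00709464, -0.00844525,  0.54339744],
       [ 0.01095306, -0.54856019,  0.83603932, -0.61922048],
       [ 0.00129868, -0.83608097, -0.54860453,  0.55902811],
       [ 0.        ,  0.        ,  0.        ,  1.        ]])}
top {'fovy': 44.1273419442306, 'cx': 254.05813772748235, 'cy': 191.16136831106417, 'cam_to_world': array([[-5.31675758e-02, -9.74162615e-01,  2.19500360e-01,
         3.30490008e-01],
       [-9.98585276e-01,  5.20453421e-02, -1.08962549e-02,
         1.09167509e-01],
       [-8.09247160e-04, -2.19769155e-01, -9.75551569e-01,
         1.00483340e+00],
       [ 0.00000000e+00,  0.00000000e+00,  0.00000000e+00,
         1.00000000e+00]])}
wrist {'fovy': 69.57768407206741, 'cx': 255.43063310274258, 'cy': 194.9580853240196, 'T_tool_cam': array([[-6.26508104e-04, -2.91631518e-01,  9.56530535e-01,
        -1.44338680e-01],
       [ 2.68982304e-04, -9.56530738e-01, -2.91631403e-01,
         7.55718284e-02],
       [ 9.99999768e-01,  7.45803498e-05,  6.77717976e-04,
         1.23113237e-04],
       [ 0.00000000e+00,  0.00000000e+00,  0.00000000e+00,
         1.00000000e+00]])}
```

View pics/side0.png

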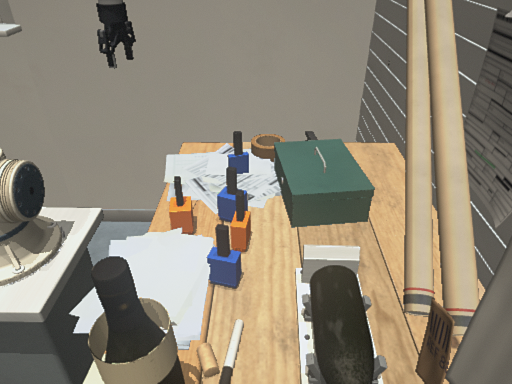

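View pics/top0.png

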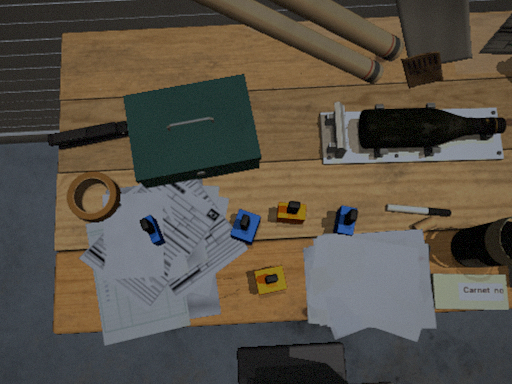

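```bash
python3 - <<'E'
from cell import bot,get_image,recognise,pinpoint,regions_of
import numpy as np
for c in("top","side"):
  for n in("gap","spacer_thin_grip","spacer_medium_grip","spacer_thick_grip"):
    print(c,n,[(round(r["p"],2),np.round(r["location"],4)) for r in pinpoint(n,c)])
print(bot.sense()["t"])
E
```

```text
top gap [(0.81, array([ 0.6663, -0.1173,  0.007 ]))]
top spacer_thin_grip [(0.82, array([0.4758, 0.3103, 0.1066]))]
top spacer_medium_grip [(0.95, array([0.5008, 0.0276, 0.1087])), (0.84, array([ 0.4661, -0.0832,  0.1107]))]
top spacer_thick_grip [(0.85, array([0.4713, 0.1188, 0.1109])), (0.83, array([0.3636, 0.0773, 0.1161]))]
side gap []
side spacer_thin_grip [(0.68, array([0.478 , 0.3029, 0.1103]))]
side spacer_medium_grip [(0.77, array([ 0.4718, -0.0814,  0.1076])), (0.67, array([0.4967, 0.027 , 0.1101]))]
side spacer_thick_grip [(0.73, array([0.4707, 0.1224, 0.1094])), (0.65, array([0.3631, 0.0768, 0.1111]))]
0.55
```

```bash
cat > h.py <<'E'
import numpy as np,cv2
from cell import bot,get_image,camera_model
from scipy.spatial.transform import Rotation as R
def cloud(n,d,s=None):
    m=camera_model(n);h,w=d.shape;f=h/2/np.tan(np.radians(m["fovy"])/2)
    v,u=np.mgrid[:h,:w]
    P=np.stack([(u-m["cx"])/f*d,(v-m["cy"])/f*d,d,np.ones_like(d)],-1)
    if n=="wrist":
        T=np.eye(4);T[:3,:3]=R.from_rotvec(s["eef_rot"]).as_matrix();T[:3,3]=s["eef_pos"];T=T@m["T_tool_cam"]
    else:T=m["cam_to_world"]
    P=(P@T.T)[...,:3];P[d<=0]=np.nan
    return P
E
python3 - <<'E'
from h import *
z=np.load("pics/top0.npz");P=cloud("top",z["d"]);im=z["im"]
Z=P[...,2]
print("desk",np.nanmedian(Z[300:320,240:260]),np.nanmedian(Z[180:200,280:320]))
for c in[(0.469,-0.082),(0.473,0.12),(0.477,0.306)]:
    near=np.hypot(P[...,0]-c[0],P[...,1]-c[1])<0.055
    for lo,hi in((0.06,0.08),(0.1,0.15)):
        m=near&(Z>lo)&(Z<hi)
        q=P[m][:,:2].astype(np.float32)
        r=cv2.minAreaRect(q);print(c,lo,m.sum(),np.median(P[m][:,2]),q.mean(0),r)
# stop & bottle & plate
reg=(P[...,0]>0.55)&(P[...,0]<0.8)&(P[...,1]>-0.5)&(P[...,1]<-0.02)
for n,lo,hi in(("plate",.008,.018),("stop",.07,.095)):
    m=reg&(Z>lo)&(Z<hi)
    if n=="stop": m&=P[...,1]>-0.115
    r=cv2.minAreaRect(P[m][:,:2].astype(np.float32));print(n,m.sum(),r)
    if n=="stop":print(P[m][:,:2].mean(0))
big=cv2.resize(im[70:260,200:512],None,fx=2.5,fy=2.5,interpolation=2);cv2.imwrite("pics/crop0.png",big)
for u in range(325,375,2): print(u,np.round(P[128,u],3),np.round(P[145,u],3))
E
```

```text
desk 0.0004175341762147067 0.00044896577564457196
(0.469, -0.082) 0.06 464 0.06975432766640177 [ 0.4544222  -0.07862291] ((0.45325592160224915, -0.0876232236623764), (0.07408677786588669, 0.0894690603017807), 55.656532287597656)
(0.469, -0.082) 0.1 132 0.13344278924456648 [ 0.4699275  -0.08155578] ((0.4712948203086853, -0.08351805061101913), (0.014436254277825356, 0.02204046957194805), 76.08815002441406)
(0.473, 0.12) 0.06 531 0.07038187605764812 [0.47000456 0.11948433] ((0.4722239375114441, 0.11970191448926926), (0.04606794938445091, 0.056008581072092056), 67.06181335449219)
(0.473, 0.12) 0.1 110 0.13405500251960606 [0.47017676 0.11967638] ((0.4720113277435303, 0.11975231766700745), (0.01416492834687233, 0.02225816436111927), 69.21357727050781)
(0.477, 0.306) 0.06 166 0.069963644505108 [0.46981987 0.30169934] ((0.4752888083457947, 0.3061004877090454), (0.05656355991959572, 0.017819004133343697), 20.129514694213867)
(0.477, 0.306) 0.1 134 0.1336963518219208 [0.47352555 0.30417365] ((0.4745156466960907, 0.30619016289711), (0.021774040535092354, 0.014192291535437107), 20.26706314086914
[... 810 characters left out ...]

347 [ 0.685 -0.115  0.014] [ 0.627 -0.097  0.076]
349 [ 0.686 -0.12   0.01 ] [ 0.646 -0.115  0.013]
351 [ 0.685 -0.123  0.014] [ 0.647 -0.12   0.011]
353 [ 0.684 -0.127  0.016] [ 0.645 -0.124  0.014]
355 [ 0.686 -0.133  0.01 ] [ 0.646 -0.129  0.012]
357 [ 0.685 -0.137  0.013] [ 0.646 -0.133  0.011]
359 [ 0.679 -0.137  0.029] [ 0.645 -0.137  0.014]
361 [ 0.678 -0.141  0.031] [ 0.636 -0.135  0.04 ]
363 [ 0.676 -0.144  0.035] [ 0.633 -0.136  0.051]
365 [ 0.674 -0.147  0.04 ] [ 0.627 -0.136  0.067]
367 [ 0.653 -0.136  0.098] [ 0.627 -0.14   0.068]
369 [ 0.654 -0.141  0.095] [ 0.625 -0.143  0.071]
371 [ 0.652 -0.144  0.099] [ 0.627 -0.149  0.067]
373 [ 0.652 -0.148  0.098] [ 0.625 -0.152  0.071]
```

View pics/crop0.png

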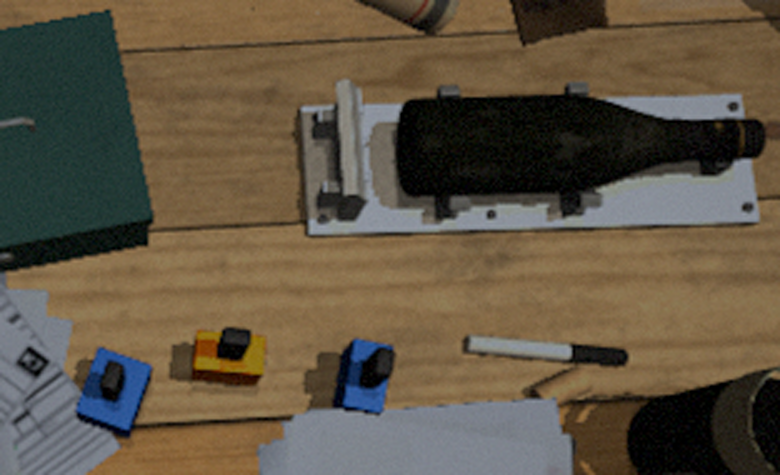

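```bash
python3 - <<'E'
from h import *
z=np.load("pics/top0.npz");P=cloud("top",z["d"]);im=z["im"].astype(int)
X,Y,Z=P[...,0],P[...,1],P[...,2]
m=(np.hypot(X-.469,Y+.082)<.05)&(Z>.06)&(Z<.08)&(im[...,0]>im[...,2]+30)
print("med",m.sum(),cv2.minAreaRect(P[m][:,:2].astype(np.float32)))
m=(np.hypot(X-.469,Y+.082)<.05)&(Z>.125)&(Z<.145)
print("handle top",m.sum(),cv2.minAreaRect(P[m][:,:2].astype(np.float32)))
m=(X>.55)&(X<.74)&(Y>-.5)&(Y<-.03)&(Z>.008)&(Z<.018)
r=cv2.minAreaRect(P[m][:,:2].astype(np.float32));print("plate",r)
m=(X>.55)&(X<.74)&(Y>-.112)&(Y<-.05)&(Z>.086)&(Z<.1)
r=cv2.minAreaRect(P[m][:,:2].astype(np.float32));print("stop top",m.sum(),r)
m=(X>.55)&(X<.74)&(Y>-.112)&(Y<-.05)&(Z>.072)&(Z<.098)
a=np.polyfit(X[m],Y[m],1);print("stop slope deg",np.degrees(np.arctan(a[0])),X[m].min(),X[m].max())
# bottle axis: ridge from high points
m=(X>.55)&(X<.74)&(Y>-.30)&(Y<-.13)&(Z>.03)
# circle fit per y slice
for y0 in np.arange(-.27,-.14,.015):
    k=m&(abs(Y-y0)<.008)&(Z>.055)
    A=np.c_[2*X[k],2*Z[k],np.ones(k.sum())];s=np.linalg.lstsq(A,X[k]**2+Z[k]**2,rcond=None)[0]
    print(round(y0,3),k.sum(),"xc",s[0].round(4),"zc",s[1].round(4),"r",np.sqrt(s[2]+s[0]**2+s[1]**2).round(4),"maxz",Z[k].max())
s=bot.sense();M=R.from_rotvec(s["eef_rot"]).as_matrix();print(M.round(3),s["eef_pos"])
# bottle base ymax: high points
k=m&(Z>.08);k=(X>.6)&(X<.7)&(Y<-.115)&(Y>-.2)&(Z>.09);print("bottle base y",np.sort(Y[k])[-10:])
E
```

```text
med 296 ((0.47202396392822266, -0.08327227830886841), (0.031424496322870255, 0.05663435906171799), 75.14146423339844)
handle top 98 ((0.47128140926361084, -0.08357216417789459), (0.014324747025966644, 0.02204046957194805), 76.08815002441406)
plate ((0.6615321040153503, -0.2546263337135315), (0.3951953947544098, 0.12151224166154861), 88.57266235351562)
stop top 308 ((0.6666367053985596, -0.0831570029258728), (0.01539800874888897, 0.10008504241704941), 88.34281921386719)
stop slope deg -1.3095562792436521 0.6155531226632395 0.7167730786785294
-0.27 295 xc 0.6613 zc 0.0585 r 0.041 maxz 0.10292174778856344
-0.255 305 xc 0.6619 zc 0.0599 r 0.0402 maxz 0.10358346041039002
-0.24 301 xc 0.6622 zc 0.0601 r 0.0401 maxz 0.1034814366681599
-0.225 304 xc 0.6624 zc 0.0601 r 0.0401 maxz 0.1027518530009085
-0.21 307 xc 0.6629 zc 0.0601 r 0.0401 maxz 0.10291371204353694
-0.195 299 xc 0.6637 zc 0.0593 r 0.0407 maxz 0.10284530232433897
-0.18 378 xc 0.665 zc 0.0494 r 0.0495 maxz 0.10391029230475635
-0.165 332 xc 0.6648 zc 0.0529 r 0.0464 maxz 0.1039327363592496
-0.15 306 xc 0.6633 zc 0.0626 r 0.0378 maxz 0.10379405390949015
[[-0.     0.971 -0.238]
 [-0.    -0.238 -0.971]
 [-1.    -0.     0.   ]] [0.13058662 0.53425598 0.23125222]
bottle base y [-0.13644149 -0.1364361  -0.13626823 -0.13617717 -0.13609636 -0.13609027
 -0.13576441 -0.13573221 -0.13572803 -0.13543169]
```

Call:
{"method": "jog_arm", "body": {
  "deltas": [85,0,0.92,0.98,0,85,0,0.92,0.98,0,85,0,0.92,0.98,0,85,0,0.92,0.98,0,85,0,0.92,0.98,0]
}}

```text
t: 1.18
eef_pos: [0.2137, 0.387, 0.2314]
eef_rot: [1.384, 1.086, -1.383]
force: [0.0, 0.0, 0.1]
width: 0.0849
```

Call:
{"method": "jog_arm", "body": {
  "deltas": [85,0,0.92,0.98,0,85,0,0.92,0.98,0,85,0,0.92,0.98,0,85,0,0.92,0.98,0,85,0,0.92,0.98,0]
}}

```text
t: 1.8
eef_pos: [0.2962, 0.2407, 0.2315]
eef_rot: [1.384, 1.087, -1.383]
force: [0.7, 0.4, 0.5]
width: 0.085
```

Call:
{"method": "jog_arm", "body": {
  "deltas": [85,0,0.92,0.98,0,85,0,0.92,0.98,0,85,0,0.92,0.98,0,85,0,0.92,0.98,0,85,0,0.92,0.98,0]
}}

```text
t: 2.42
eef_pos: [0.3789, 0.0943, 0.2315]
eef_rot: [1.384, 1.086, -1.383]
force: [0.7, 0.5, 1.0]
width: 0.0849
```

Call:
{"method": "jog_arm", "body": {
  "deltas": [85,0,0.92,0.98,0,85,0,0.92,0.98,0,85,0,0.92,0.98,0,60,0,0.92,0.98,0,60,0,0.92,0.98,0]
}}

```text
t: 3.05
eef_pos: [0.4615, -0.0521, 0.2314]
eef_rot: [1.384, 1.086, -1.383]
force: [0.3, 0.8, 0.2]
width: 0.0602
```

Call:
{"method": "jog_arm", "body": {
  "deltas": [60,0,0.36,0.56,0.1,60,0,0.36,0.56,0,60,0,0,0,0,60,0,0,0,0,60,0,0,0,0]
}}

```text
t: 3.68
eef_pos: [0.4716, -0.0819, 0.2315]
eef_rot: [1.39, 1.082, -1.389]
force: [0.4, -0.8, 1.2]
width: 0.0599
```

```bash
python3 - <<'E'
from h import *
s=bot.sense();im0,d=get_image("wrist");cv2.imwrite("pics/w1.png",im0);P=cloud("wrist",d,s);im=im0.astype(int)
print(s["eef_pos"],R.from_rotvec(s["eef_rot"]).as_matrix().round(3))
X,Y,Z=P[...,0],P[...,1],P[...,2]
m=(np.hypot(X-.472,Y+.083)<.06)&(Z>.06)&(Z<.08)&(im[...,0]>im[...,2]+30)
print("med",m.sum(),np.nanmedian(Z[m]),cv2.minAreaRect(P[m][:,:2].astype(np.float32)))
m=(np.hypot(X-.472,Y+.083)<.03)&(Z>.127)&(Z<.142)
print("handle",m.sum(),np.nanmedian(Z[m]),cv2.minAreaRect(P[m][:,:2].astype(np.float32)))
E
```

```text
[ 0.47162807 -0.08194595  0.23147424] [[ 0.     0.97  -0.245]
 [ 0.    -0.245 -0.97 ]
 [-1.     0.    -0.   ]]
med 858 0.07146885989279708 ((0.4741884768009186, -0.08413686603307724), (0.030611101537942886, 0.055764175951480865), 75.0867919921875)
handle 376 0.13606900711817882 ((0.47441014647483826, -0.08395227044820786), (0.01383073441684246, 0.021422825753688812), 75.76834106445312)
```

View pics/w1.png

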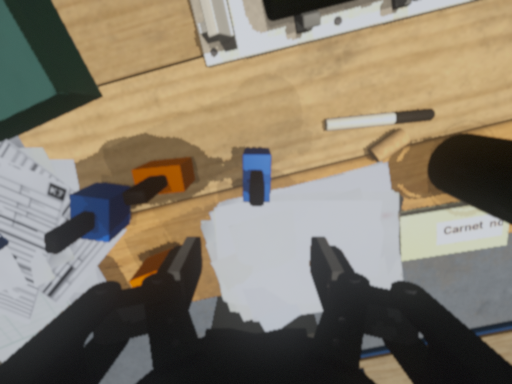

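Call:
{"method": "jog_arm", "body": {
  "deltas": [50,0.8,0.07,0.06,0,50,1,0,0,0,50,1,0,0,0,50,1,0,0,0,50,1,0,0,0]
}}

```text
t: 4.35
eef_pos: [0.4731, -0.084, 0.1107]
eef_rot: [1.39, 1.081, -1.389]
force: [0.0, 0.6, -0.7]
width: 0.0499
```

Call:
{"method": "jog_arm", "body": {
  "deltas": [50,0.54,0,0,0,50,0,0,0,0,5,0,0,0,0,5,0,0,0,0,5,0,0,0,0],
  "newtons": 60
}}

```text
t: 4.97
eef_pos: [0.474, -0.0843, 0.0988]
eef_rot: [1.391, 1.08, -1.388]
force: [0.3, 1.3, 3.8]
width: 0.0132
```

Call:
{"method": "jog_arm", "body": {
  "deltas": [5,0,0,0,0,5,0,0,0,0,5,0,0,0,0,5,0,0,0,0,5,0,0,0,0]
}}

```text
t: 5.6
eef_pos: [0.474, -0.0843, 0.0988]
eef_rot: [1.391, 1.08, -1.388]
force: [0.1, 1.4, 5.8]
width: 0.0131
```

Call:
{"method": "jog_arm", "body": {
  "deltas": [5,-0.6,0,0,0,5,-1,0,0,0,5,-1,0,0,0,5,-1,0,0,0,5,-1,0,0,0]
}}

```text
t: 6.22
eef_pos: [0.4725, -0.0843, 0.213]
eef_rot: [1.389, 1.082, -1.391]
force: [-0.3, -0.3, -0.9]
width: 0.0131
```

Call:
{"method": "jog_arm", "body": {
  "deltas": [5,-1,0,0,-0.65,5,0,0,0,-0.65,5,0,0,0,-0.65,5,0,0,0,-0.65,5,0,0,0,0]
}}

```text
t: 6.85
eef_pos: [0.4726, -0.0843, 0.2372]
eef_rot: [1.225, 1.2, -1.226]
force: [-0.2, 0.8, -0.8]
width: 0.0133
```

```bash
python3 - <<'E'
from h import *
s=bot.sense();print(s["eef_pos"],s["force"],s["width"]);M=R.from_rotvec(s["eef_rot"]).as_matrix();print(M.round(4))
T=np.array([.666,-.118,s["eef_pos"][2]]);print((M.T@(T-s["eef_pos"]))/.025)
im,d=get_image("wrist");cv2.imwrite("pics/w2.png",im);im,d=get_image("side");cv2.imwrite("pics/s2.png",im)
E
```

```text
[ 0.47264459 -0.08433419  0.23722812] [-0.20770982  0.78707339 -0.83030911] 0.013339420655848954
[[-1.400e-03  9.998e-01 -2.220e-02]
 [ 2.000e-04 -2.220e-02 -9.998e-01]
 [-1.000e+00 -1.400e-03 -1.000e-04]]
[-0.01076076  7.76224511  1.17429096]
```

View pics/w2.png

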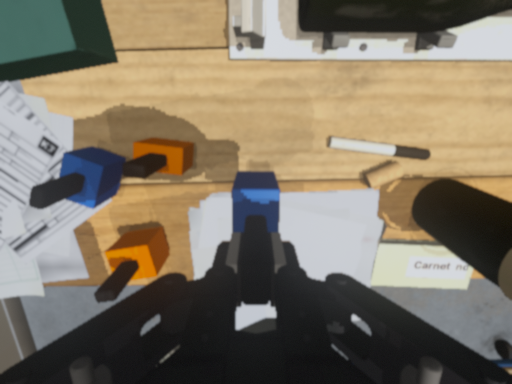

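View pics/s2.png

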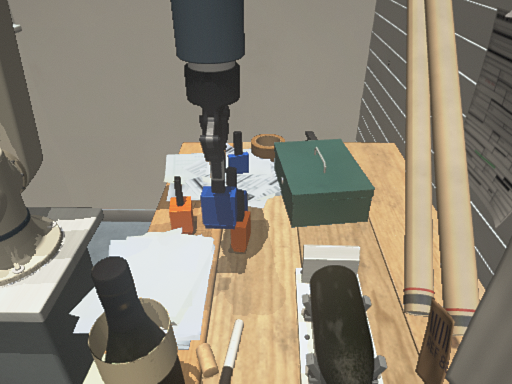

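Call:
{"method": "jog_arm", "body": {
  "deltas": [5,0,1,0.23,0,5,0,1,0.23,0,5,0,1,0.23,0,5,0,1,0.23,0,5,0,0,0.25,0]
}}

```text
t: 7.58
eef_pos: [0.5732, -0.1159, 0.2364]
eef_rot: [1.225, 1.2, -1.227]
force: [-0.4, -0.0, -1.0]
width: 0.0133
```

Call:
{"method": "jog_arm", "body": {
  "deltas": [5,0,0,0,0,5,0,0,0,0,5,0,0,0,0,5,0,0,0,0,5,0,0,0,0]
}}

```text
t: 8.2
eef_pos: [0.5723, -0.1157, 0.2379]
eef_rot: [1.225, 1.199, -1.225]
force: [-0.2, 0.1, -0.2]
width: 0.0129
```

```bash
python3 - <<'E'
from h import *
from cell import pinpoint
s=bot.sense();print(s["eef_pos"]);M=R.from_rotvec(s["eef_rot"]).as_matrix();print(M.round(4))
im,d=get_image("wrist");cv2.imwrite("pics/w3.png",im);P=cloud("wrist",d,s);X,Y,Z=P[...,0],P[...,1],P[...,2]
np.savez("pics/w3.npz",im=im,P=P)
for c in("gap","spacer_medium_grip"):print([(r["p"],r["location"]) for r in pinpoint(c,"wrist")])
m=(X>.6)&(X<.74)&(Y<-.06)&(Y>-.114)&(Z>.03)&(Z<.11)
for z0 in np.arange(.03,.1,.006):
  k=m&(abs(Z-z0)<.003);
  if k.sum()>10:print("stop",z0.round(3),k.sum(),"ymin",np.percentile(Y[k],3).round(4),"med",np.median(Y[k]).round(4),X[k].min(),X[k].max())
m=(X>.6)&(X<.74)&(Y<-.12)&(Y>-.2)&(Z>.02)&(Z<.12)
for z0 in np.arange(.03,.11,.006):
  k=m&(abs(Z-z0)<.003);
  if k.sum()>10:print("bottle",z0.round(3),k.sum(),"ymax",np.percentile(Y[k],98).round(4),X[k].min(),X[k].max())
# held block face
b=(im[...,0].astype(int)>im[...,2]+30)&(Z>.1)
print("block",b.sum());r=cv2.minAreaRect(P[b][:,:2].astype(np.float32));print(r,Z[b].min(),Z[b].max())
t=b&(abs(Z-np.nanmax(Z[b]))<.008);print("top",cv2.minAreaRect(P[t][:,:2].astype(np.float32)),np.median(Z[t]))
E
```

```text
[ 0.57233987 -0.1156717   0.23792374]
[[ 2.000e-04  9.998e-01 -2.150e-02]
 [ 0.000e+00 -2.150e-02 -9.998e-01]
 [-1.000e+00  2.000e-04 -0.000e+00]]
[(0.84, [0.6701, -0.1154, 0.0119]), (0.17, [0.4732, 0.1234, 0.1109])]
[(0.6, [0.4949, 0.0277, 0.1117]), (0.59, [0.5699, -0.1157, 0.2534]), (0.18, [0.67, -0.1125, 0.0137])]
stop 0.03 14 ymin -0.1001 med -0.0998 0.6837604625470166 0.7086504898393446
stop 0.036 26 ymin -0.0997 med -0.0992 0.6613937320540035 0.6960432299481987
stop 0.042 27 ymin -0.0989 med -0.0985 0.6191634229030478 0.6961976115809776
stop 0.048 37 ymin -0.1003 med -0.0997 0.620715419994142 0.7167619189290095
stop 0.054 33 ymin -0.0999 med -0.0993 0.635514140987853 0.6979686770375113
stop 0.06 131 ymin -0.099 med -0.0688 0.6321477250136434 0.7154232676840863
stop 0.066 48 ymin -0.1003 med -0.0996 0.6200196766215569 0.7157446538179736
stop 0.072 122 ymin -0.0998 med -0.0982 0.6185379167862259 0.7182821248848298
stop 0.078 532 ymin -0.0991 med -0.0956 0.6188124858518642 0.7179027754570402
stop 0.084 391 ymin -0.094 med -0.0916 0.6185437450601199 0.7174893657400512
stop 0.09 112
[... 607 characters left out ...]
03
bottle 0.072 153 ymax -0.1367 0.625724961075639 0.706298789972788
bottle 0.078 282 ymax -0.1362 0.6271254902954505 0.705427809861697
bottle 0.084 515 ymax -0.137 0.6306137947224509 0.7025372128538777
bottle 0.09 855 ymax -0.1366 0.6341775700067847 0.6983864601264147
bottle 0.096 1747 ymax -0.1371 0.64000352061754 0.6923490925212561
bottle 0.102 1750 ymax -0.1398 0.6480210657168041 0.6828257061807689
block 1582
((0.5849909782409668, -0.11665356159210205), (0.030134279280900955, 0.030803686007857323), 87.82357788085938) 0.20664773688384813 0.21248705597254802
top ((0.5849909782409668, -0.11665356159210205), (0.030134279280900955, 0.030803686007857323), 87.82357788085938) 0.21063889357498422
```

View pics/w3.png

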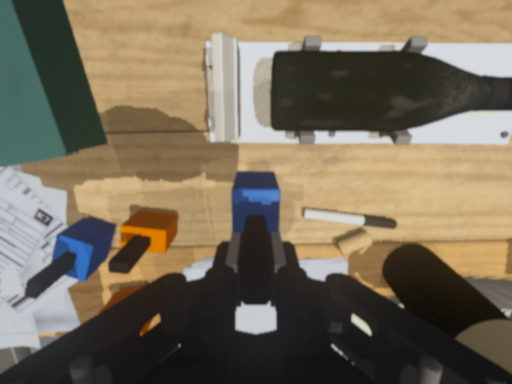

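Call:
{"method": "jog_arm", "body": {
  "deltas": [5,0,0.9,-0.02,0,5,0,0.9,0,0,5,0,0.9,0,0,5,0,0.7,0,0,5,0,0.39,0,0]
}}

```text
t: 8.98
eef_pos: [0.6678, -0.1173, 0.2371]
eef_rot: [1.225, 1.2, -1.226]
force: [-1.0, -1.0, -1.3]
width: 0.0132
```

Call:
{"method": "jog_arm", "body": {
  "deltas": [5,0,0,0,0,5,0,0,0,0,5,0,0,0,0,5,0,0,0,0,5,0,0,0,0]
}}

```text
t: 9.6
eef_pos: [0.667, -0.1173, 0.238]
eef_rot: [1.225, 1.199, -1.225]
force: [-0.4, -0.0, 0.6]
width: 0.0132
```

```bash
cat > chk.py <<'E'
from h import *
import sys
n=sys.argv[1]
s=bot.sense();print(s["eef_pos"],s["force"]);M=R.from_rotvec(s["eef_rot"]).as_matrix();print(M.round(4))
im,d=get_image("wrist");cv2.imwrite(f"pics/w{n}.png",im);P=cloud("wrist",d,s);X,Y,Z=P[...,0],P[...,1],P[...,2]
m=(X>.69)&(X<.714)&(Y<-.06)&(Y>-.114)&(Z>.03)&(Z<.068)
for lab,mm in(("stop",(X>.672)&(X<.716)&(Y<-.09)&(Y>-.114)&(Z>.03)&(Z<.068)),("bottle",(X>.68)&(X<.71)&(Y<-.125)&(Y>-.145)&(Z>.03)&(Z<.08))):
  if mm.sum()>3:print(lab,mm.sum(),np.percentile(Y[mm],[3,50,97]).round(4),np.median(X[mm]).round(3))
b=(im[...,0].astype(int)>im[...,2]+30)&(abs(X-.667)<.06)&(abs(Y+.118)<.05)
b=b&(Z>np.nanpercentile(Z[b],95)-.007)
print("blocktop",b.sum(),cv2.minAreaRect(P[b][:,:2].astype(np.float32)),np.median(Z[b]))
im,d=get_image("side");cv2.imwrite(f"pics/s{n}.png",im)
im,d=get_image("top");cv2.imwrite(f"pics/t{n}.png",im)
E
python3 chk.py 4
```

```text
[ 0.66702251 -0.1173064   0.23799433] [-0.37218345 -0.01460947  0.60544567]
[[ 2.000e-04  9.998e-01 -2.160e-02]
 [ 0.000e+00 -2.160e-02 -9.998e-01]
 [-1.000e+00  2.000e-04 -0.000e+00]]
stop 55 [-0.1003 -0.0999 -0.0993] 0.7
bottle 95 [-0.1445 -0.1391 -0.1368] 0.703
blocktop 1750 ((0.6802062392234802, -0.1009211540222168), (0.06568463146686554, 0.030809761956334114), 88.4068603515625) 0.21067381353940978
```

View pics/w4.png

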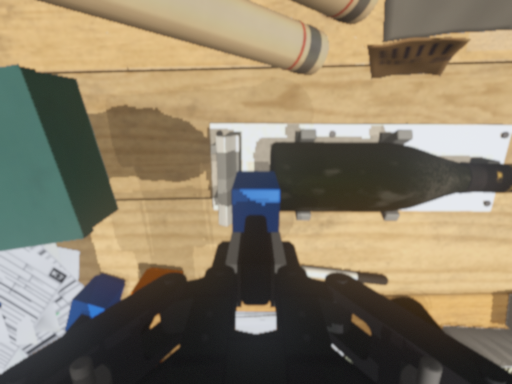

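View pics/s4.png

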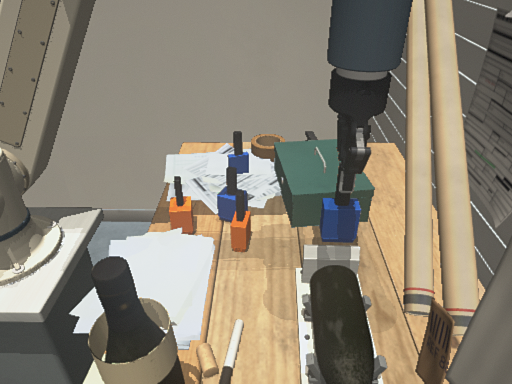

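Call:
{"method": "jog_arm", "body": {
  "deltas": [5,0.6,0,0,0,5,0.6,0,0,0,5,0.5,0,0,0,5,0.4,0,0,0,5,0.2,0,0,0]
}}

```text
t: 10.38
eef_pos: [0.6669, -0.1173, 0.1793]
eef_rot: [1.225, 1.2, -1.226]
force: [-0.1, -0.7, -1.7]
width: 0.0133
```

```bash
python3 chk.py 5
```

```text
[ 0.66694074 -0.1173376   0.17932664] [-0.07691507 -0.65925632 -1.70257766]
[[-1.000e-03  9.998e-01 -2.170e-02]
 [-0.000e+00 -2.170e-02 -9.998e-01]
 [-1.000e+00 -1.000e-03  1.000e-04]]
stop 69 [-0.1003 -0.0999 -0.0995] 0.7
bottle 147 [-0.1445 -0.139  -0.1369] 0.703
blocktop 1805 ((0.6795569062232971, -0.11821882426738739), (0.031372297555208206, 0.031043989583849907), 88.81938934326172) 0.151924660491727
```

View pics/w5.png

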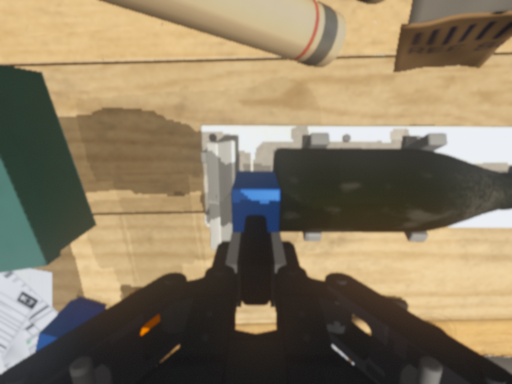

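View pics/s5.png

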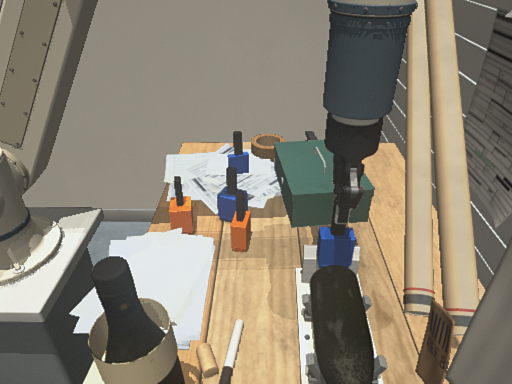

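Call:
{"method": "jog_arm", "body": {
  "deltas": [5,0.3,0,0,0,5,0.4,0,0,0,5,0.4,0,0,0,5,0.4,0,0,0,5,0.4,0,0,0]
}}

```text
t: 11.15
eef_pos: [0.6671, -0.1173, 0.1319]
eef_rot: [1.225, 1.199, -1.225]
force: [-0.1, 0.8, -1.3]
width: 0.0132
```

Call:
{"method": "jog_arm", "body": {
  "deltas": [5,0.3,0,0,0,5,0.2,0,0,0,5,0.2,0,0,0,5,0.1,0,0,0,5,0,0,0,0]
}}

```text
t: 11.78
eef_pos: [0.6672, -0.1173, 0.1127]
eef_rot: [1.225, 1.199, -1.225]
force: [0.7, 0.2, -1.4]
width: 0.0134
```

Call:
{"method": "jog_arm", "body": {
  "deltas": [5,0.06,0,0,0,5,0.06,0,0,0,5,0.04,0,0,0,5,0,0,0,0,5,0,0,0,0]
}}

```text
t: 12.4
eef_pos: [0.6675, -0.1174, 0.1109]
eef_rot: [1.225, 1.197, -1.224]
force: [-2.9, 2.2, 6.8]
width: 0.0134
```

```bash
python3 chk.py 6
```

```text
[ 0.66749506 -0.11740553  0.11086649] [-2.94252574  2.16973029  6.80255181]
[[ 2.000e-03  9.998e-01 -2.120e-02]
 [-6.000e-04 -2.120e-02 -9.998e-01]
 [-1.000e+00  2.000e-03  5.000e-04]]
stop 379 [-0.1133 -0.1001 -0.0992] 0.695
bottle 494 [-0.1442 -0.1375 -0.1257] 0.695
blocktop 1854 ((0.6802359819412231, -0.11803840845823288), (0.03202877566218376, 0.03077659010887146), 88.70115661621094) 0.08354903073395221
```

View pics/w6.png

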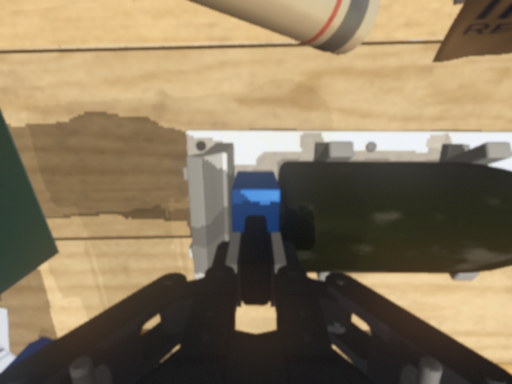

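Call:
{"method": "jog_arm", "body": {
  "deltas": [22,0,0,0,0,30,0,0,0,0,30,0,0,0,0,30,0,0,0,0,30,0,0,0,0]
}}

```text
t: 13.18
eef_pos: [0.6672, -0.1173, 0.1087]
eef_rot: [1.225, 1.199, -1.225]
force: [0.8, 0.2, 0.5]
width: 0.0299
```

Call:
{"method": "jog_arm", "body": {
  "deltas": [30,-0.2,0,0,0,30,-0.5,0,0,0,30,-0.8,0,0,0,30,-1,0,0,0,30,-1,0,0,0]
}}

```text
t: 13.8
eef_pos: [0.6673, -0.1174, 0.1983]
eef_rot: [1.226, 1.198, -1.224]
force: [0.4, 0.4, 0.2]
width: 0.0302
```

Call:
{"method": "jog_arm", "body": {
  "deltas": [30,-1,0,0,0,30,-0.5,-1,0,0,30,0,-1,0,0,30,0,-1,0,0,30,0,-1,0,0]
}}

```text
t: 14.42
eef_pos: [0.5665, -0.1153, 0.2351]
eef_rot: [1.226, 1.198, -1.224]
force: [0.1, -0.4, -0.5]
width: 0.0299
```

```bash
python3 - <<'E'
from h import *
from cell import pinpoint
s=bot.sense();print(s["t"],s["eef_pos"],s["force"])
for n in("wrist","top","side"):
  im,d=get_image(n);cv2.imwrite(f"pics/{n}7.png",im);P=cloud(n,d,s);X,Y,Z=P[...,0],P[...,1],P[...,2]
  print(n,[(r["p"],r["location"]) for r in pinpoint("spacer_medium_grip",n)])
  near=(abs(X-.667)<.05)&(abs(Y+.118)<.04)
  b=near&(im[...,0].astype(int)>im[...,2]+30)&(Z>.075)&(Z<.095)
  if b.sum()>9:print(" blk",b.sum(),cv2.minAreaRect(P[b][:,:2].astype(np.float32)),np.median(Z[b]))
  b=near&(Z>.138)&(Z<.16)
  if b.sum()>9:print(" hnd",b.sum(),cv2.minAreaRect(P[b][:,:2].astype(np.float32)),np.median(Z[b]))
E
```

```text
14.425 [ 0.56653421 -0.11525535  0.23506479] [ 0.09891413 -0.38647205 -0.46478154]
wrist [(0.94, [0.6673, -0.1157, 0.1263]), (0.73, [0.4963, 0.0269, 0.1107])]
 blk 1348 ((0.6674681305885315, -0.11790408194065094), (0.03197905793786049, 0.0551949217915535), 89.18933868408203) 0.08356169894283444
 hnd 532 ((0.6673017144203186, -0.11808118969202042), (0.01354240532964468, 0.021649155765771866), 87.81765747070312) 0.1481656385686306
top [(0.59, [0.4984, 0.0267, 0.1114])]
side [(0.88, [0.6653, -0.1182, 0.1203]), (0.63, [0.4967, 0.0265, 0.1127])]
 blk 257 ((0.6663470268249512, -0.11153741925954819), (0.05565771460533142, 0.09789514541625977), 89.56632995605469) 0.082459792519188
 hnd 121 ((0.6647043228149414, -0.11731060594320297), (0.020659305155277252, 0.016378730535507202), 3.3792221546173096) 0.1460858445921261
```

View pics/wrist7.png

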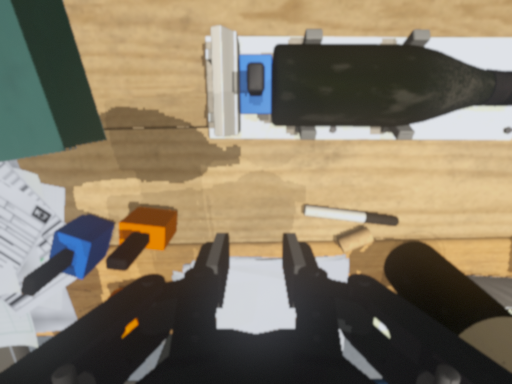

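View pics/side7.png

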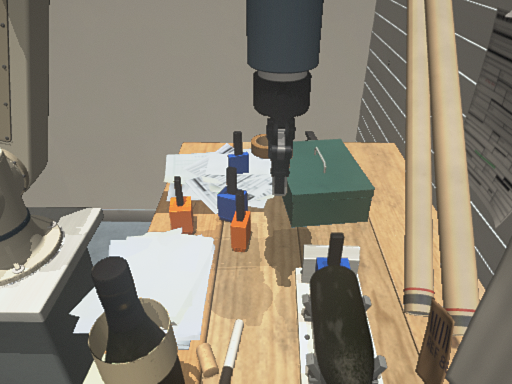

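The wrist picture shows the blue spacer standing between stop and bottle (about px 256,80), upright and square, and the gripper is clear of it. I'll let the arm settle, then hand in.

Call:
{"method": "jog_arm", "body": {
  "deltas": [30,0,0,0,0,30,0,0,0,0,30,0,0,0,0,30,0,0,0,0,30,0,0,0,0]
}}

```text
t: 15.35
eef_pos: [0.5672, -0.1152, 0.2338]
eef_rot: [1.225, 1.199, -1.225]
force: [1.7, 0.4, 0.1]
width: 0.03
```

```bash
python3 -c "
from cell import bot
print(bot.hand_in())"
```

```text
the job is handed in; nothing more can be done
None
```

The blue 32 mm spacer is standing in the gap, released, and the job was handed in at about 15.4 s of the 38 s allowed. I gripped it by the handle, turned it about 13° to line up with the cradle, and lowered it until it touched the base plate at about 7 N.

**Last checks (wrist camera):**
- **Position:** the spacer's centre is at (0.667, -0.118), and I measured the middle of the gap at about (0.667, -0.118).
- **Height:** the block's top is about 82–83 mm above the desk, and 82 mm is fully seated on the plate.
- **Squareness:** it is within about 1° of the gap's axis.
- **Clearance:** the gripper is about 100 mm away, and the other spacers, which were not touched, are more than 0.2 m from the gap.

**Checks that disagreed:** after the placing, the spacer detector found the placed spacer in the wrist and side pictures but missed it in the top picture. The side camera put the handle 2–3 mm further back in x, and its block outline was unusable because it picked up other parts. The last pinpoint estimates scattered by several millimetres.

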